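Rack the salvaged disk drive in the slot that fits it

TASK

The disk drive standing on edge in the grey receiving stand goes into the black rack. Lift it out and slide it, still on its long edge, down into the one slot that matches its thickness (too narrow and it will not go in, too wide and it flops about), roughly centred along the slot. Lower it all the way to the bottom before you let go, do not drop it, and leave it standing there.

Things in the scene. Friction and masses are not known exactly. Their poses are not given: they have to be found in the camera images.
- drive_centre (a point): centre of the disk drive, a flat box 70x100x11 mm, one face silver, the other a green board, 0.1 kg. It stands on a long edge, 70 mm high, in the 17 mm slot of a fixed grey stand (80 mm long, 50 mm across, floor z = 0.006, top z = 0.024); its upper 52 mm are clear. Axes: x along its 70 mm side (upright at the start), y along its 100 mm side (level), z through its 11 mm thickness (level: grip across this)
- narrow_slot (a point): centre of the floor of the narrow slot, 6 mm wide (16 mm at its flared mouth), in one of the rack's three black blocks; x along the slot, y across it, z up. Fixed rack: the blocks stand side by side, in varying order, 60 mm apart centre to centre on a dark 140x196x6 mm plate; each is 110 mm long, 58 mm across
- medium_slot (a point): centre of the floor of the medium slot, 15 mm wide (25 mm at its flared mouth), in one of the rack's three black blocks; x along the slot, y across it, z up. Every slot is straight and upright, open at the top and both ends, floor at z = 0.010, block top at z = 0.038: 28 mm deep, the top 8 mm flared by 5 mm on each side
- wide_slot (a point): centre of the floor of the wide slot, 30 mm wide (40 mm at its flared mouth), in one of the rack's three black blocks; x along the slot, y across it, z up. Outwardly the three blocks are alike: only the slot width differs
Not all that is in view belongs to the job. What is shaped like the part that bears drive_centre but turquoise or yellow is not meant.

How it is judged:
On the way:
1. the drive, still held in the fingers, is lowered into the medium slot to within 12 mm of its floor (z of drive_centre in the frame of medium_slot between 0.02 and 0.047 m and y of drive_centre in the frame of medium_slot between -0.012 and 0.012 m and x of drive_centre in the frame of medium_slot between -0.03 and 0.03 m and contact force between drive and the fingers above 0.5 N), for 0.05 s.
At the end, for the whole second after the job is handed in: the drive stands on a long edge on the floor of the medium (15 mm) slot: its centre 35 mm (6 mm either way) above the slot floor, within 25 mm of the slot's centre along it and 12 mm across it, upright and level within 15 degrees (the slot itself lets it lean 11) (z of drive_centre in the frame of medium_slot between 0.029 and 0.041 m and y of drive_centre in the frame of medium_slot between -0.012 and 0.012 m and x of drive_centre in the frame of medium_slot between -0.025 and 0.025 m and angle between drive_centre's own y axis and vertical between 1.31 and 1.83 rad and angle between drive_centre's own z axis and vertical between 1.31 and 1.83 rad); the robot touches nothing.
It also fails if it takes over 34 s, if anything falls off the work surface, if the arm or the gripper's body presses on something with over 40 N, if the wrist force passes 120 N, or if a joint passes its speed limit or range.

ROBOT

A 6-joint arm with a two-finger parallel gripper is mounted at the origin on a cart in front of the work surface, level with it; the furniture and walls round the work are solid. World frame = base frame: x ahead of the robot, y to its left, z up, the work surface at z = 0. Lengths are in m, angles in rad, forces in N, time in s.
With the tool pointing down it reaches from about 0.225 to 0.875 m from the base axis. Payload 3.4 kg.
Tool frame: the origin (TCP) lies at the very end of the fingers, on their centre line; the grasp point (between the pads) lies env.grip_point_offset behind it (env.grip_point_offset is the distance from the TCP to the grasp point, in m); z points along the fingers, y is the direction in which the jaws open and shut (so a half turn about z gives the same grasp; the last joint's range is limited). The gripper opens to 85 mm and grips with 20 to 120 N. Pads are 22 mm wide; open, the fingers measure 114 mm over their backs; the gripper's body (76 mm by 85 mm) begins 54 mm behind the grasp point. The pads swing forward as they close: fully open they stand 13 mm farther back than shut.
Start: joints at [-1.342, 0.276, 1.505, -0, 1.361, -0.121], TCP at [0.197, -0.54, 0.231] pointing down, gripper open.
Joint ranges: [-2.89, 2.89], [-0.75, 2.08], [0.22, 2.7], [-1.18, 4.32], [0.11, 2.71], [-2.7, 2.7]. Speed limits (rad/s): [2.57, 2.57, 3.14, 3.14, 3.14, 3.14].

INTERFACE

Orientations are given as a unit quaternion [w, x, y, z].
In Python, from bench import monitor, snapshot, get_calibration, env gives the robot as it stands. The module is installed in compiled form; this text tells all that it offers.
- The arm moves only by the shell command python3 -m creep 'ROWS' [FORCE]. ROWS is JSON, a list that holds one entry, the list of rows, each a list of 7 numbers: the shift along the world's x, y, z in cm, then the turn, a rotation vector about the world's x, y, z in rad, then the finger opening in cm, from 0 to 8.54. In form: [[[tx, ty, tz, wx, wy, wz, hand], ...]]. A call has 1 to 10 rows; each row is the pose to reach, as a shift and turn from the pose measured when the call began; what a row does not reach only later rows make up. A row lasts 1/10 s, in which the tool goes at most 50 mm and 8.59 degrees, less where a joint would pass 70% of its speed; a pose out of reach is approached as far as the arm can. A call with a gripper value outside its range is refused whole. The fingers move at their own pace and stop on an object; FORCE is the grip in N (left out, the last holds). Time passes only in rows, so rows that repeat a pose let the fingers close. It gives the time, the measured TCP pose, the force and the opening at its end, in the units of the state.
- monitor.get_state(): the state, without advancing time (a new reading comes with each control period).
- snapshot(name): name is "side" or "top"; returns the picture (400x640x3 uint8, red, green, blue); there is no depth.
- get_calibration(name): a dict with "fx", "fy", "cx", "cy" (pixels), "position" and "orientation" of the camera in the world. Camera axes: x right, y up, looking along -z (the intrinsics and any distortion apply to the point x, -y, -z); pixel columns grow to the right and rows downward; lengths in m; the calibration is good to about 2 mm. A picture is of the moment at which its call begins. get_calibration takes no time and is no camera call.
- env.close_job(): hands the job in, once; it reports no verdict.
The state is a dict: "t": time; "joint_pos": joint angles; "qd": joint speeds; "tau": joint torques, N m; "position": TCP position; "orientation": TCP orientation; "contact_force": force on the tool from outside, world axes, zero at the start; "torque": the same for the moment, N m; "grip_width": finger opening in m.
Only numpy, scipy, OpenCV 4.12 (cv2) and the standard library are available. Lean on these libraries where they do the work, as an engineer would, in place of code of your own. Each camera call takes 0.05 s, during which the arm holds its last target. There are 200 camera calls.

## Working session

There is one attempt and no reset: what is moved stays moved. The work goes in short steps, Python scripts to look and compute and a shell command to move; the robot and the scene stay as the last step left them, time stands still between calls to the robot, and variables do not carry over. Pictures are saved under pics/ and viewed, about 8 in all and at most 12, crops included, and the job is handed in when it is done.

```bash
mkdir -p pics; python3 - <<'E'
from bench import monitor, snapshot, get_calibration, env
import cv2
for n in("top","side"):
    cv2.imwrite(f"pics/{n}0.png",snapshot(n)[:,:,::-1]); print(n,get_calibration(n))
print(env.grip_point_offset,monitor.get_state())
E
```

```text
top {'fx': 392.289588988176, 'fy': 392.289588988176, 'cx': 321.5345221722341, 'cy': 203.44189015753992, 'position': array([ 0.33847204, -0.01147077,  0.91709708]), 'orientation': array([ 0.7147047 ,  0.05767579, -0.06322023, -0.69417138])}
side {'fx': 400.2291955843375, 'fy': 400.2291955843375, 'cx': 315.7040551307377, 'cy': 195.32915498643126, 'position': array([ 0.496554  , -0.89237397,  0.66310275]), 'orientation': array([0.88774375, 0.46019192, 0.0043049 , 0.01076573])}
0.0187 {'t': 0.1, 'joint_pos': array([-1.34197240e+00,  2.76546016e-01,  1.50601167e+00,  3.16719739e-06,
        1.36072359e+00, -1.20988411e-01]), 'qd': array([-0.00048558, -0.00354944, -0.00457436, -0.00088946,  0.00054155,
       -0.00056669]), 'tau': array([ 1.16935604e-03, -4.17699802e+01, -2.46404099e+01, -2.84820617e-04,
        5.87645627e-03, -8.04135681e-06]), 'position': array([ 0.19695748, -0.53970462,  0.23051605]), 'orientation': array([-8.43165218e-04,  9.84742578e-01,  1.74015352e-01, -4.39549262e-05]), 'contact_force': array([ 0.54205361,  0.05154597, -0.06477435]), 'torque': array([-0.02711156,  0.01124751, -0.06013167]), 'grip_width': 0.08528266137662464}
```

View pics/top0.png

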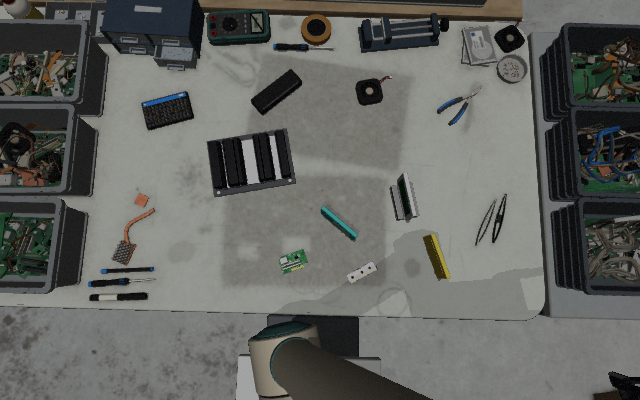

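View pics/side0.png

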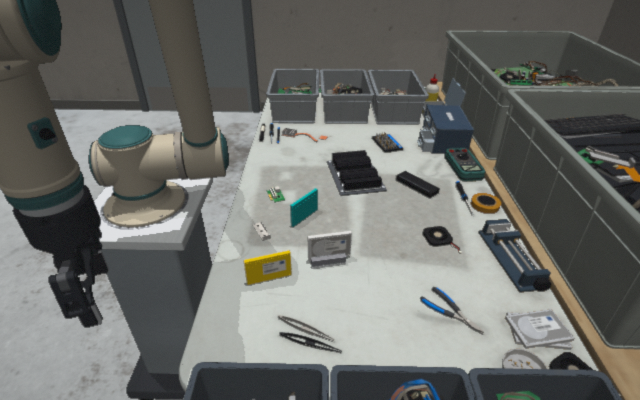

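The top view shows the rack at about (252,160) and the drive in its stand at about (404,197). The turquoise and yellow boxes are decoys. I'll zoom in on both.

```bash
python3 - <<'E'
import cv2,numpy as np
a=cv2.imread("pics/top0.png")
r=cv2.resize(a[120:204,200:304],None,fx=7,fy=7,interpolation=cv2.INTER_CUBIC)
r=np.clip(255*(r/255.)**.6,0,255).astype(np.uint8)
cv2.imwrite("pics/rack.png",r)
d=cv2.resize(a[168:228,380:430],None,fx=8,fy=8,interpolation=cv2.INTER_CUBIC)
b=cv2.imread("pics/side0.png")
e=cv2.resize(b[225:275,300:358],None,fx=6,fy=6,interpolation=cv2.INTER_CUBIC)
e=cv2.copyMakeBorder(e,0,480-e.shape[0],0,0,cv2.BORDER_CONSTANT)
cv2.imwrite("pics/drive.png",np.hstack([d,e]))
E
```

```text
(no output)
```

View pics/rack.png

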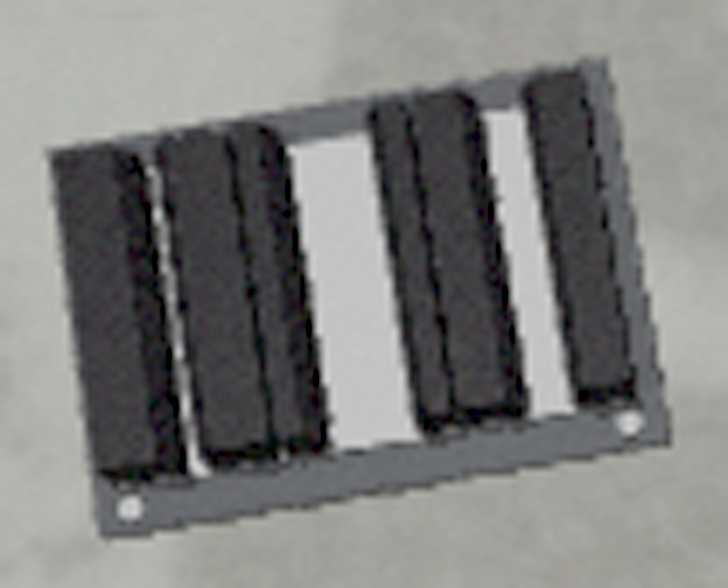

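View pics/drive.png

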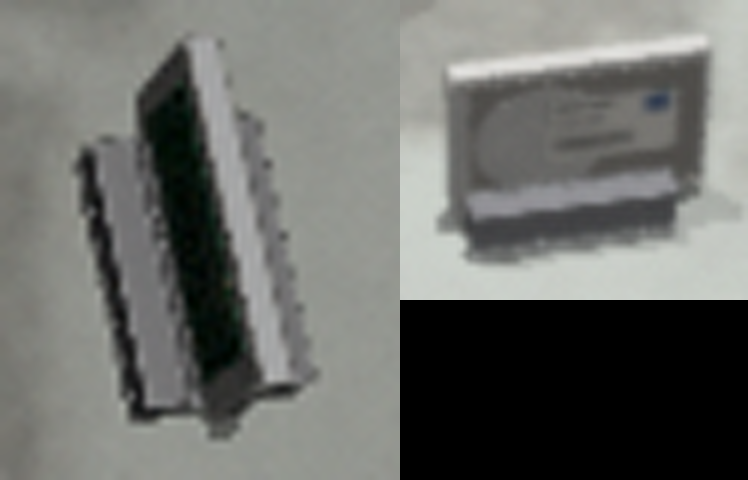

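Left to right, the slots are narrow, wide and medium. The medium slot's white floor has crop corners (485,112), (525,108), (577,409) and (530,413). The drive's top edge in the top crop runs from (201,40) to (280,386). In the side crop it runs from (448,72) to (708,42).

```bash
cat > h.py <<'E'
import numpy as np
from bench import get_calibration
from scipy.spatial.transform import Rotation as R
def ray(n,px):
    c=get_calibration(n);px=np.atleast_2d(np.array(px,float))
    d=np.c_[(px[:,0]-c['cx'])/c['fx'],-(px[:,1]-c['cy'])/c['fy'],-np.ones(len(px))]
    q=c['orientation'];return np.array(c['position']),R.from_quat(q[[1,2,3,0]]).apply(d)
def plane(n,px,z):
    p,d=ray(n,px);return p+d*((z-p[2])/d[:,2])[:,None]
E
cat > m.py <<'E'
from h import *
np.set_printoptions(precision=4,suppress=True)
A=lambda l,s,o:(np.array(l,float)+.5)/s-.5+np.array(o)
def rep(n,P): 
    print(n,P.mean(0)[:2]);print([np.linalg.norm(P[i]-P[i-1]).round(4) for i in range(len(P))],[np.degrees(np.arctan2(*(P[i]-P[i-1])[1::-1])).round(1) for i in range(len(P))])
pl=plane("top",A([(50,150),(607,60),(672,440),(103,538)],7,(200,120)),.006);rep("plate",pl)
md=plane("top",A([(485,112),(525,108),(577,409),(530,413)],7,(200,120)),.010);rep("med",md)
y=pl[1]+pl[2]-pl[0]-pl[3];y/=np.linalg.norm(y);print("med from plate",pl.mean(0)+.06*y)
dt=plane("top",A([(185,40),(217,40),(298,384),(262,388)],8,(380,168)),.076);rep("drive",dt)
ds=plane("side",A([(46,66),(310,36),(311,47),(50,80)],6,(300,225)),.076);rep("driveside",ds)
E
python3 m.py
```

```text
plate [0.5926 0.1559]
[np.float64(0.1385), np.float64(0.1945), np.float64(0.1375), np.float64(0.1942)] [np.float64(11.8), np.float64(-78.5), np.float64(-168.3), np.float64(101.8)]
med [0.6058 0.0978]
[np.float64(0.108), np.float64(0.0138), np.float64(0.1084), np.float64(0.0159)] [np.float64(11.0), np.float64(-82.2), np.float64(-167.9), np.float64(96.8)]
med from plate [0.6047 0.0971 0.006 ]
drive [ 0.5108 -0.2082]
[np.float64(0.0986), np.float64(0.0089), np.float64(0.0977), np.float64(0.0099)] [np.float64(11.8), np.float64(-88.2), np.float64(-167.5), np.float64(98.1)]
driveside [ 0.5133 -0.2099]
[np.float64(0.008), np.float64(0.1008), np.float64(0.0064), np.float64(0.0994)] [np.float64(102.9), np.float64(11.3), np.float64(-89.5), np.float64(-167.7)]
```

```bash
cat >> m.py <<'E'
st=plane("top",A([(88,148),(255,118),(315,375),(135,412)],8,(380,168)),.024);rep("stand",st)
E
python3 m.py | tail -2; python3 -m creep '[[[4,4,0,0,0,-0.03,8.5],[8,8,0,0,0,-0.06,8.5],[12,12,0,0,0,-0.09,8.5],[16,16,0,0,0,-0.12,8.5],[20,20,0,0,0,-0.143,8.5],[24,24,0,0,0,-0.143,8.5],[28,28,-2,0,0,-0.143,8.5],[31.5,33,-4,0,0,-0.143,8.5],[31.5,33,-5,0,0,-0.143,8.5],[31.5,33,-6,0,0,-0.143,8.5]]]' 40
```

```text
stand [ 0.506 -0.208]
[np.float64(0.0784), np.float64(0.05), np.float64(0.0772), np.float64(0.0534)] [np.float64(9.8), np.float64(-77.9), np.float64(-167.7), np.float64(103.3)]
t: 1.1
position: [0.5138, -0.2058, 0.1693]
orientation: [-0.002, 0.994, 0.105, 0.0]
contact_force: [-0.7, -0.9, -0.5]
grip_width: 0.0849
```

```bash
python3 -m creep '[[[-0.2,-0.3,-3,0,0,-0.005,8.5],[-0.2,-0.3,-6,0,0,-0.005,8.5],[-0.2,-0.3,-8.5,0,0,-0.005,8],[-0.2,-0.3,-10.5,0,0,-0.005,7],[-0.2,-0.3,-12,0,0,-0.005,6],[-0.2,-0.3,-12.7,0,0,-0.005,5],[-0.2,-0.3,-12.7,0,0,-0.005,5],[-0.2,-0.3,-12.7,0,0,-0.005,5]]]' 40; python3 - <<'E'
from bench import snapshot
import cv2,numpy as np
a=snapshot("side")[180:300,260:400,::-1];b=snapshot("top")[130:250,340:480,::-1]
cv2.imwrite("pics/g1.png",cv2.resize(np.vstack([a,b]).reshape(2,120,140,3).transpose(1,0,2,3).reshape(120,280,3),None,fx=2.85,fy=2.85,interpolation=cv2.INTER_CUBIC))
E
```

```text
t: 1.9
position: [0.5122, -0.2091, 0.0427]
orientation: [-0.002, 0.995, 0.103, 0.001]
contact_force: [1.6, 1.1, -0.1]
grip_width: 0.0501
```

View pics/g1.png

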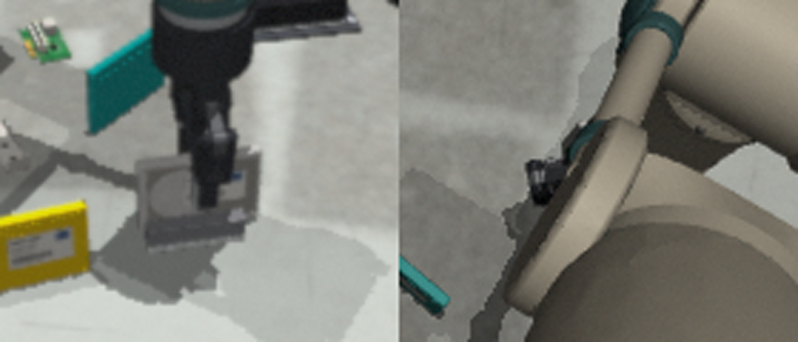

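The near finger, at crop (207,190), is in front of the drive face, which spans columns 140–260. The jaws straddle the drive near its middle, so I'll close and lift.

```bash
python3 -m creep '[[[0,0,0,0,0,0,2.5],[0,0,0,0,0,0,1.5],[0,0,0,0,0,0,0.5],[0,0,0,0,0,0,0.5],[0,0,0,0,0,0,0.5],[0,0,0,0,0,0,0.5]]]' 40; python3 -m creep '[[[0,0,0.5,0,0,0,0.5],[0,0,1.5,0,0,0,0.5],[0,0,3,0,0,0,0.5],[0,0,5,0,0,0,0.5],[0,0,7,0,0,0,0.5],[0,0,9,0,0,0,0.5],[0,0,9,0,0,0,0.5]]]'; python3 - <<'E'
from bench import snapshot
import cv2
cv2.imwrite("pics/g2.png",cv2.resize(snapshot("side")[120:290,220:420,::-1],None,fx=3.5,fy=3.5,interpolation=cv2.INTER_CUBIC))
E
```

```text
t: 2.6
position: [0.5129, -0.2094, 0.0438]
orientation: [-0.001, 0.995, 0.103, 0.002]
contact_force: [-0.9, 0.4, 4.8]
grip_width: 0.0104
t: 3.3
position: [0.5147, -0.2104, 0.1368]
orientation: [0.001, 0.995, 0.103, 0.004]
contact_force: [1.0, 0.7, -0.7]
grip_width: 0.0102
```

View pics/g2.png

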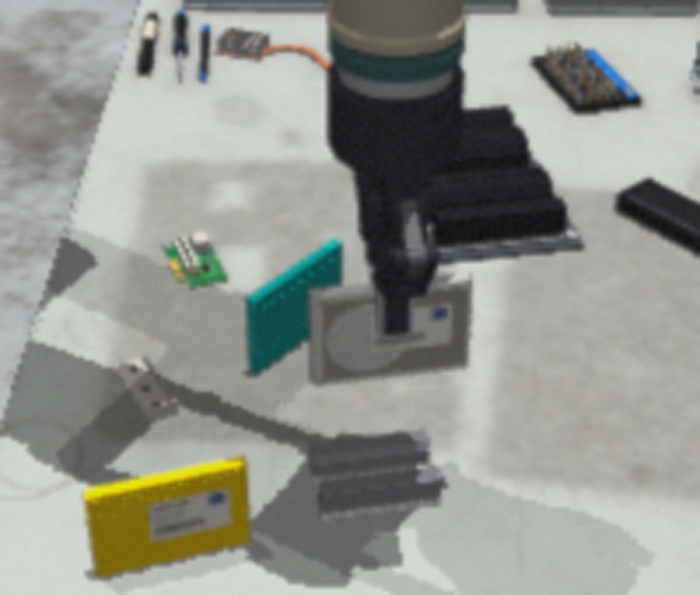

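The drive is held level in the jaws (x 310–470 in the crop). I'll carry it over the medium slot next.

```bash
python3 -m creep '[[[1,3,1,0,0,0,0.5],[2,7,1,0,0,0,0.5],[3.3,11,1,0,0,0,0.5],[4.5,15,1,0,0,0,0.5],[5.7,19,1,0,0,0,0.5],[6.9,23,1,0,0,0,0.5],[8,27,0,0,0,0,0.5],[9.2,30.8,-1,0,0,0,0.5],[9.2,30.8,-2,0,0,0,0.5],[9.2,30.8,-3,0,0,0,0.5]]]'; python3 -m creep '[[[0,0,0,0,0,0,0.5],[0,0,0,0,0,0,0.5]]]'; python3 - <<'E'
from bench import snapshot
import cv2,numpy as np
a=snapshot("side")[110:210,290:420,::-1];b=snapshot("top")[115:215,195:325,::-1]
cv2.imwrite("pics/g3.png",cv2.resize(np.hstack([a,b]),None,fx=3,fy=3,interpolation=cv2.INTER_CUBIC))
E
```

```text
t: 4.35
position: [0.6046, 0.0989, 0.103]
orientation: [0.0, 0.995, 0.104, 0.001]
contact_force: [-0.3, -0.3, -1.2]
grip_width: 0.0099
t: 4.55
position: [0.6036, 0.0977, 0.102]
orientation: [0.0, 0.995, 0.103, -0.0]
contact_force: [0.4, -0.1, -0.9]
grip_width: 0.0101
```

View pics/g3.png

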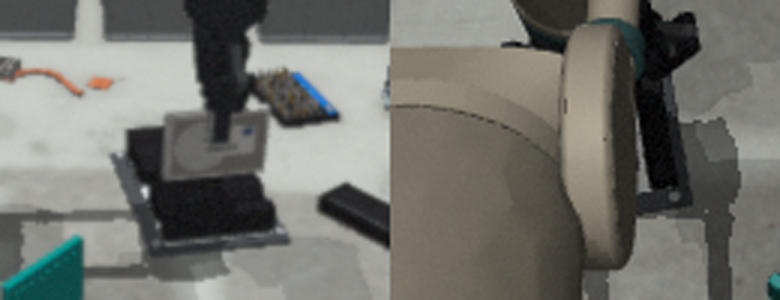

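```bash
python3 - <<'E'
from h import *
P=plane("side",[(290+163/3,110+181/3),(290+267/3,110+171/3)],.064);print(P,P.mean(0)+[-.0011,.0054,0])
P=plane("side",[(290+163/3,110+119/3),(290+267/3,110+108/3)],.134);print(P,P.mean(0)+[-.0011,.0054,0])
E
python3 -m creep '[[[0.15,0,-0.7,0,0,0,0.5],[0.15,0,-1.4,0,0,0,0.5],[0.15,0,-2.1,0,0,0,0.5],[0.15,0,-2.8,0,0,0,0.5],[0.15,0,-3.3,0,0,0,0.5],[0.15,0,-3.3,0,0,0,0.5]]]'
```

```text
[[0.55702715 0.08246669 0.064     ]
 [0.65780919 0.10349753 0.064     ]] [0.60631817 0.09838211 0.064     ]
[[0.5537699  0.07636813 0.134     ]
 [0.65092897 0.10012629 0.134     ]] [0.60124943 0.09364721 0.134     ]
t: 5.25
position: [0.6054, 0.0977, 0.0691]
orientation: [0.0, 0.995, 0.103, 0.0]
contact_force: [-0.4, 0.9, -2.0]
grip_width: 0.0102
```

```bash
python3 -m creep '[[[0,0,-0.3,0,0,0,0.5],[0,0,-0.7,0,0,0,0.5],[0,0,-1.1,0,0,0,0.5],[0,0,-1.5,0,0,0,0.5],[0,0,-1.8,0,0,0,0.5],[0,0,-1.8,0,0,0,0.5]]]'
```

```text
t: 5.85
position: [0.605, 0.0977, 0.0505]
orientation: [0.0, 0.995, 0.103, -0.0]
contact_force: [0.1, 1.0, -1.1]
grip_width: 0.01
```

No side contact. I'll lower slowly until it touches the floor.

```bash
python3 -m creep '[[[0,0,-0.1,0,0,0,0.5],[0,0,-0.2,0,0,0,0.5],[0,0,-0.25,0,0,0,0.5],[0,0,-0.25,0,0,0,0.5]]]'; python3 -m creep '[[[0,0,-0.1,0,0,0,0.5],[0,0,-0.1,0,0,0,0.5]]]'
```

```text
t: 6.25
position: [0.6051, 0.0977, 0.0481]
orientation: [0.0, 0.995, 0.103, -0.0]
contact_force: [-0.0, 0.1, -0.8]
grip_width: 0.0104
t: 6.45
position: [0.6051, 0.0977, 0.0479]
orientation: [0.0, 0.995, 0.103, 0.0]
contact_force: [-1.7, 1.2, 4.1]
grip_width: 0.0101
```

```bash
python3 -m creep '[[[0,0,-0.1,0,0,0,0.5],[0,0,-0.1,0,0,0,0.5]]]'; python3 -m creep '[[[0,0,0.05,0,0,0,1.4],[0,0,0.05,0,0,0,1.8],[0,0,0.05,0,0,0,2.5],[0,0,0.05,0,0,0,4],[0,0,0.05,0,0,0,4],[0,0,0.05,0,0,0,4]]]'; python3 -m creep '[[[0,0,1,0,0,0,4],[0,0,3,0,0,0,4],[0,0,5,0,0,0,4],[0,0,8,0,0,0,4],[0,-3,12,0,0,0,4],[-3,-7,14,0,0,0,4],[-6,-11,14,0,0,0,4],[-9,-15,14,0,0,0,4],[-12,-19,14,0,0,0,4],[-15,-23,14,0,0,0,4]]]'; python3 -m creep '[[[-4,-4,0,0,0,0,4],[-8,-8,0,0,0,0,4],[-12,-12,0,0,0,0,4],[-12,-12,0,0,0,0,4],[-12,-12,0,0,0,0,4]]]';python3 - <<'E'
from bench import snapshot
import cv2,numpy as np
a=snapshot("side")[110:210,290:420,::-1];b=snapshot("top")[115:215,195:325,::-1]
cv2.imwrite("pics/g4.png",cv2.resize(np.hstack([a,b]),None,fx=3,fy=3,interpolation=cv2.INTER_CUBIC))
E
```

```text
t: 6.65
position: [0.6051, 0.0977, 0.0479]
orientation: [0.0, 0.995, 0.103, 0.0]
contact_force: [-2.6, -0.3, 5.5]
grip_width: 0.0098
t: 7.25
position: [0.605, 0.0977, 0.0482]
orientation: [0.0, 0.995, 0.103, 0.0]
contact_force: [1.2, 0.0, 0.6]
grip_width: 0.0399
t: 8.25
position: [0.4561, -0.1307, 0.1892]
orientation: [0.001, 0.995, 0.103, 0.001]
contact_force: [0.4, -1.1, 0.1]
grip_width: 0.0399
t: 8.75
position: [0.3344, -0.2525, 0.19]
orientation: [0.002, 0.995, 0.101, 0.001]
contact_force: [0.5, 0.6, 0.7]
grip_width: 0.0401
```

View pics/g4.png

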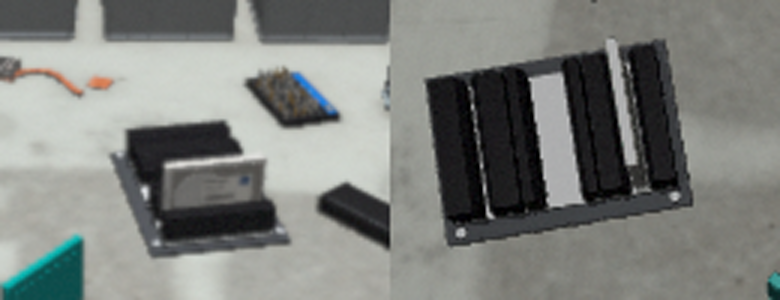

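The drive stands in the medium (right) slot. Its top edge in the top crop runs from about (610,38) to (631,166). I'll check its position.

```bash
python3 - <<'E'
from h import *
P=plane("top",[(195+220/3,115+38/3),(195+241/3,115+166/3)],.08);print(P,P.mean(0))
S=plane("side",[(290+163/3,110+163/3),(290+267/3,110+156/3)],.08);print(S,S.mean(0))
yw=np.radians(11.7);u=np.array([np.cos(yw),np.sin(yw)]);v=np.array([-u[1],u[0]])
for Q in(P,S):
    e=Q.mean(0)[:2]-[.605,.0975];print("along,across mm",1e3*e@u,1e3*e@v)
E
```

```text
[[0.65165002 0.10783101 0.08      ]
 [0.55393917 0.08745253 0.08      ]] [0.6027946  0.09764177 0.08      ]
[[0.55655953 0.08891039 0.08      ]
 [0.65643931 0.10464212 0.08      ]] [0.60649942 0.09677626 0.08      ]
along,across mm -2.130831098494613 0.5860538263200781
along,across mm 1.3214992498174007 -1.012768356950846
```

```bash
python3 -c "
from bench import env
env.close_job()"
```

```text
the job is handed in; nothing more can be done
```

The drive is standing on its long edge in the medium (15 mm) slot. It was lifted straight up out of the stand and lowered to the slot floor before I opened the fingers. Job handed in at about 9 s of the 34 s allowed.

- **Seating:** floor contact came at TCP z = 0.0479, against 0.048 predicted, with about 5 N on the tool.
- **Position:** after the arm backed away, both camera views put the drive within about 2 mm of centre along the slot and 1 mm across it. The two views differ by about 3 mm along the slot, within the calibration error and pixel reading.
- **Upright:** it looks upright and level in both pictures; I did not measure its tilt separately.
- **Failed checks:** none. Before the final lowering, the drive's top and bottom edges in the side view disagreed by about 5 mm. I took that as pixel-reading error, and the insertion went in without side contact.

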